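Snap the clip-on lid onto the copper casserole

TASK

Close the open copper casserole with its own lid, the one with four steel clip arms: set the lid squarely on the rim with the arms clear of the ear handles, and let go of it. Then press it straight down until all four arms have snapped under the rim and the lid sits fully home all round. Keep the lid and the casserole upright, leave the casserole about where it stands, and do not disturb the other wares.

Things in the scene. Friction and masses are not known exactly. Their poses are not given: they have to be found in the camera images.
- casserole: Round open casserole, loose on the table, 0.95 kg: copper jacket 149 mm across with a red band, black foot, steel inside, two black ear handles at its +y and -y. Origin: centre of its underside, z up. Its rolled steel rim is 161 mm across outside, 7 mm thick, top 95.5 mm above the table; below it the outside steps in to 148 mm, an edge to hook under. The mouth is 136 mm wide inside.
- casserole_rim (a point): Centre of the casserole's mouth in the plane of the rim's top, 95.5 mm above the casserole's origin, axes as the casserole's. The lid is home when its origin lies here and its disc rests on the rim.
- casserole_ear (a point): Middle of the top of the +y ear handle, 86 mm from the axis and 88 mm above the table; the other is opposite. Ears are solid, 60 mm wide along the casserole's x, 16 mm thick, and reach 99 mm from the axis. A clip arm that comes down on an ear holds the lid 16 mm up.
- lid: The casserole's lid, lying right way up on its plug, about 0.3 kg: copper disc 164 mm across, 20 mm thick, black edge, black bridge handle along its x, four steel clip arms at 45, 135, 225 and 315 degrees from its x. Origin: centre of the disc's underside (the face that lands on the rim), z up. The steel plug below is 132 mm across, 26 mm deep, its lowest 7 mm chamfered.
- lid_handle (a point): Middle of the handle bar, 47 mm above the lid's origin: where to grip. The bar lies along the lid's x, 76 mm long, 16 mm wide (along y), 14 mm thick, on two 14 mm posts at x = +-30 mm; the disc's top is 27 mm below this point. The arms clear the ears when the lid's x is parallel or square to the casserole's x within about 15 degrees.
- lid_press (a point): Middle of the handle bar's flat top, 54 mm above the lid's origin: where to press. Set on and let go, the lid rests by its arms' flared ends on the rim, about 12 mm above home, leaning up to 2 degrees. Pressed here with 10 to 20 N in all, the arms ride out over the rim and snap in under it after 12 mm of travel; the disc then rests on the rim.
- clip_a (a joint): Swing (rad) of the spring clip arm at 45 degrees from the lid's x: 0 hanging straight (free, or snapped in), about 0.1 while it rides over the rim. The arm is 28 mm wide, hinged at the disc's edge, 77 to 89 mm from the axis, and reaches 24 mm below the lid's origin; its end flares outwards, so it finds the rim from up to 4 mm off centre.
- clip_b (a joint): The same for the clip arm at 135 degrees.
- clip_c (a joint): The same for the clip arm at 225 degrees.
- clip_d (a joint): The same for the clip arm at 315 degrees.
- tumbler: Bystander: copper drinking tumbler, upright, mouth 68 mm across, 95 mm high; origin: centre of its underside.
- ladle: Bystander: steel ladle lying flat, 260 mm long; origin: under its 64 mm bowl, the handle runs along its -x.
- katori: Bystander: small steel bowl, 110 mm across, 45 mm high; origin: centre of its underside.
- lota: Bystander: round-bellied copper water pot with a red band, 108 mm across, 106 mm high; origin: centre of its underside.
- pot_lid: Bystander: plain copper pot lid with a round knob and no clip arms, 150 mm across, 38 mm high; not the lid to fit; origin: centre of its underside.
- carton: Bystander: closed cardboard carton 130 x 100 x 100 mm; origin: centre of its underside.
- brass_bell: Bystander: brass hand bell, 64 mm across, 71 mm high; origin: centre of its underside.

How it is judged:
On the way, in this order (a step that is already met when the one before it is completed fails the run):
1. lid lies loose on the rim, let go of, not yet pressed in (6 to 14.5 mm above home, within 8 mm of the rim's centre, leaning under 0.12 rad) (z of lid in the frame of casserole_rim between 0.006 and 0.0145 m and horizontal distance between lid and casserole_rim below 0.008 m and angle between the z axis of lid and the z axis of casserole, either way round below 0.12 rad and contact force between each of the arm, the fingers and lid below 0.1 N), for 0.2 s.
2. pressed home: all four clip arms snapped under the rim (z of lid in the frame of casserole_rim between -0.002 and 0.0025 m and horizontal distance between lid and casserole_rim below 0.005 m and angle between the z axis of lid and the z axis of casserole, either way round below 0.025 rad and value of joint each of clip_a, clip_b, clip_c, clip_d below 0.05 rad), for 0.2 s.
At the end, for the whole second after the job is handed in: The lid is home on the rim: origin within 2.5 mm in height and 5 mm sideways of the rim's centre, parallel to it within 0.025 rad, all four clip arms swung back in (below 0.05 rad); the casserole stands upright on the table (tilt below 0.06 rad) and both are at rest (all of step 2 and angle between casserole's own z axis and vertical below 0.06 rad and linear speed of each of lid, casserole below 0.01 m/s and height (world z) of casserole below 0.005 m); the robot touches nothing.
It fails at once if the casserole is shoved more than 60 mm or tipped by more than 0.3 rad (distance of casserole from where it was at the start of the episode above 0.06 m or angle between casserole's own z axis and vertical above 0.3 rad).
It fails at once if the lid is tipped by more than 0.6 rad (angle between lid's own z axis and vertical above 0.6 rad).
It fails at once if another ware is moved by more than 40 mm (distance of any of tumbler, ladle, katori, lota, pot_lid, carton, brass_bell from where it was at the start of the episode above 0.04 m).
It also fails if it takes over 51 s, if anything falls off the work surface, if the arm or the gripper's body presses on something with over 40 N, if the wrist force passes 120 N, or if a joint passes its speed limit or range.

ROBOT

A 7-joint arm with a two-finger parallel gripper is mounted at the origin on the work surface. World frame = base frame: x ahead of the robot, y to its left, z up, the work surface at z = 0. Lengths are in m, angles in rad, forces in N, time in s.
With the tool pointing down it reaches from about 0.4 to 0.85 m from the base axis. Payload 10.4 kg.
Tool frame: the origin (TCP) lies midway between the tips of the shut fingers; the grasp point (between the pads) lies manip.pinch_z behind it (manip.pinch_z is the distance from the TCP to the grasp point, in m); z points along the fingers, y is the direction in which the jaws open and shut (so a half turn about z gives the same grasp; the last joint's range is limited). The gripper opens to 85 mm and grips with 20 to 120 N. Pads are 22 mm wide; open, the fingers measure 114 mm over their backs; the gripper's body (76 mm by 85 mm) begins 54 mm behind the grasp point. The pads swing forward as they close: fully open they stand 13 mm farther back than shut.
Start: joints at [-1.259, 0.332, -0.065, 1.46, 0.022, 1.35, -0.088], TCP at [0.205, 0.59, 0.231] pointing down, gripper open.
Joint ranges: [-2.6, 2.6], [-0.5, 2.12], [-1.47, 1.34], [0.16, 2.42], [-1.27, 4.41], [0.06, 2.06], [-2.6, 2.6]. Speed limits (rad/s): [2.22, 2.22, 2.79, 2.79, 3.14, 3.14, 3.14].

INTERFACE

Orientations are given as a unit quaternion [x, y, z, w].
In Python, from workcell import manip gives the robot as it stands.
- The arm moves only by the shell command python3 -m handwheel 'ROWS' [FORCE]. ROWS is JSON, a list that holds one entry, the list of rows, each a list of 7 numbers: the shift along the tool's x, y, z in m, then the turn, a rotation vector about the tool's x, y, z in rad, then the finger opening in m, from 0 to 0.0854. In form: [[[tx, ty, tz, ax, ay, az, claw], ...]]. A call has 1 to 8 rows; each row is the pose to reach, as a shift and turn from the pose commanded when the call began, along the tool's axes at that moment; what a row does not reach only later rows make up. A row lasts 1/8 s, in which the tool goes at most 62.5 mm and 10.7 degrees, less where a joint would pass 70% of its speed; a pose out of reach is approached as far as the arm can. A call with a gripper value outside its range is refused whole. The fingers move at their own pace and stop on an object; FORCE is the grip in N (left out, the last holds). Time passes only in rows, so rows that repeat a pose let the fingers close. It gives the time, the measured TCP pose, the force and the opening at its end, in the units of the state.
- manip.get_obs(): the state, without advancing time (a new reading comes with each control period).
- manip.camera(name): name is "scene" or "top"; returns the picture (480x640x3 uint8, blue, green, red); there is no depth.
- manip.calibration(name): a dict with "fx", "fy", "cx", "cy" (pixels), "k1" (the pictures are not rectified: a ray, as slopes to the right and down, at radius r is drawn at 1 + k1 r^2 times it, then the intrinsics apply), "view" (4x4, takes a point from world to camera coordinates). Camera axes: x right, y up, looking along -z (the intrinsics and any distortion apply to the point x, -y, -z); pixel columns grow to the right and rows downward; lengths in m; the calibration is good to about 2 mm. A picture is of the moment at which its call begins. calibration takes no time and is no camera call.
- manip.hand_in(): hands the job in, once; it reports no verdict.
The state is a dict: "clock": time; "joint_pos": joint angles; "joint_velocities": joint speeds; "tau": joint torques, N m; "position": TCP position; "ee_rot": TCP orientation; "ft_force": force on the tool from outside, world axes, zero at the start; "torque": the same for the moment, N m; "grip_width": opening from 0.0 (shut) to 1.0 (fully open).
Only numpy, scipy, OpenCV 4.12 (cv2) and the standard library are available. Lean on these libraries where they do the work, as an engineer would, in place of code of your own. Each camera call takes 0.05 s, during which the arm holds its last target.

## Working session

There is one attempt and no reset: what is moved stays moved. The work goes in short steps, Python scripts to look and compute and a shell command to move; the robot and the scene stay as the last step left them, time stands still between calls to the robot, and variables do not carry over. Pictures are saved under pics/ and viewed, and the job is handed in when it is done.

```bash
ls; mkdir -p pics
python3 - <<'E'
from workcell import manip
import cv2,numpy as np
for n in("scene","top"):
    cv2.imwrite(f"pics/{n}0.png",manip.camera(n)); c=manip.calibration(n); print(n,{k:(np.round(v,4).tolist()) for k,v in c.items()})
print(manip.get_obs(),manip.pinch_z)
E
```

```text
pics
scene {'fx': 529.8926, 'fy': 529.8926, 'cx': 315.801, 'cy': 239.9912, 'k1': 0.0209, 'view': [[0.3347, 0.9422, 0.0152, -0.1514], [-0.7344, 0.2508, 0.6307, 0.3507], [0.5904, -0.2223, 0.7759, -1.6], [0.0, 0.0, 0.0, 1.0]]}
top {'fx': 516.9801, 'fy': 516.9801, 'cx': 312.9237, 'cy': 245.0131, 'k1': -0.0193, 'view': [[-0.0236, -0.9995, 0.023, -0.0161], [0.9822, -0.0189, 0.187, -0.5721], [-0.1865, 0.027, 0.9821, -1.2232], [0.0, 0.0, 0.0, 1.0]]}
{'clock': 0.1, 'joint_pos': array([-1.25861547,  0.3327993 , -0.06466494,  1.46085398,  0.02159914,
        1.34990645, -0.08850749]), 'joint_velocities': array([-0.00099704, -0.0010977 ,  0.00149362, -0.00080387, -0.00036096,
        0.00050178,  0.0009353 ]), 'tau': array([ 1.70875792e-03, -6.26739979e+01,  4.92280663e-02, -3.92431784e+01,
        1.63084612e-02,  6.96478135e-03, -3.26776285e-05]), 'position': array([0.20526353, 0.58997611, 0.23060287]), 'ee_rot': array([ 1.66620472e-01,  9.86020899e-01, -6.31908134e-04, -7.20309409e-05]), 'ft_force': array([-0.54397827,  0.19083384, -0.01453987]), 'torque': array([-0.00839954,  0.02799546, -0.00099635]), 'grip_width': 0.9983287993651642} 0.0187
```

View pics/scene0.png

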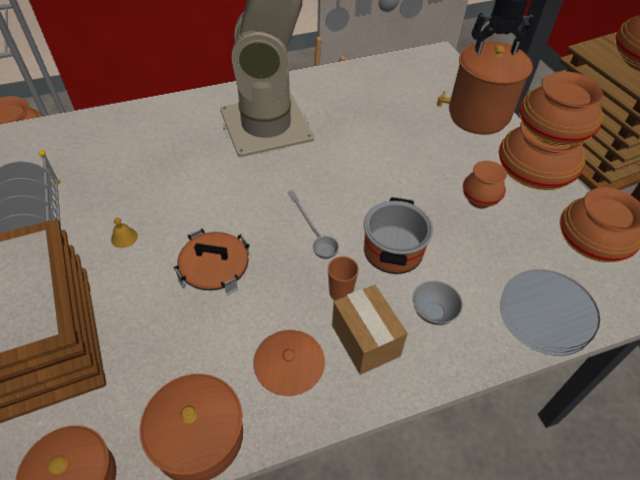

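View pics/top0.png

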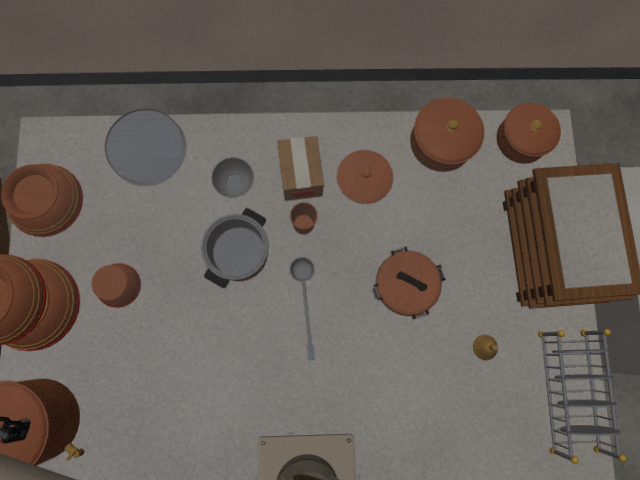

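Run:
```python
import cv2,numpy as np
t=cv2.imread("pics/top0.png");s=cv2.imread("pics/scene0.png")
a=cv2.resize(t[200:300,180:290],None,fx=3.6,fy=3.6,interpolation=2);b=cv2.resize(t[235:335,360:470],None,fx=3.6,fy=3.6,interpolation=2)
cv2.imwrite("pics/z1.png",np.hstack([a,b]))
a=cv2.resize(s[190:285,350:450],None,fx=3.8,fy=3.8,interpolation=2);b=cv2.resize(s[215:310,165:265],None,fx=3.8,fy=3.8,interpolation=2)
cv2.imwrite("pics/z2.png",np.hstack([a,b]))
```

```text
(no output)
```

View pics/z1.png

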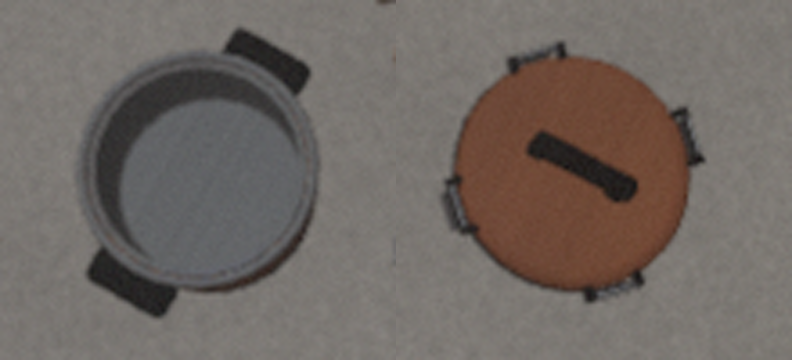

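View pics/z2.png

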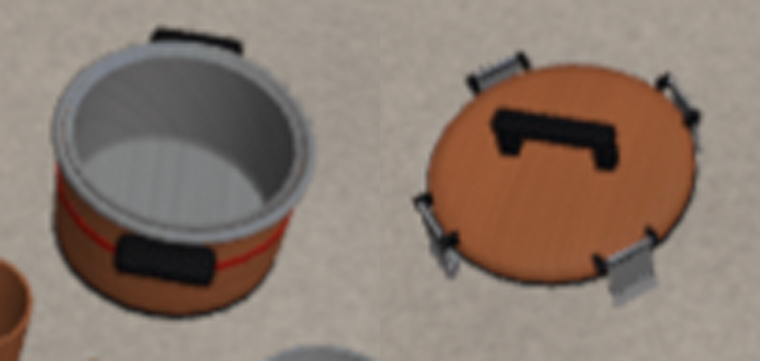

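```bash
cat > h.py <<'E'
import cv2,numpy as np
from scipy.optimize import least_squares
from workcell import manip
def ray(n,px,z):
    c=manip.calibration(n);K=np.array([[c['fx'],0,c['cx']],[0,c['fy'],c['cy']],[0,0,1.]])
    V=np.array(c['view']);p=np.asarray(px,float).reshape(-1,1,2)
    u=cv2.undistortPoints(p,K,np.array([c['k1'],0,0,0,0.])).reshape(-1,2)
    d=np.c_[u[:,0],-u[:,1],-np.ones(len(u))]@V[:3,:3]
    o=-V[:3,:3].T@V[:3,3]
    return (o+d*((z-o[2])/d[:,2])[:,None])[:,:2]
def proj(n,P):
    c=manip.calibration(n);V=np.array(c['view']);P=np.atleast_2d(P);q=P@V[:3,:3].T+V[:3,3]
    u=np.c_[q[:,0],-q[:,1]]/-q[:,2:];r2=(u**2).sum(1,keepdims=True);u=u*(1+c['k1']*r2)
    return u*[c['fx'],c['fy']]+[c['cx'],c['cy']]
def circ(P,r=None):
    m=P.mean(0)
    f=lambda x:np.hypot(*(P-x[:2]).T)-(x[2] if r is None else r)
    s=least_squares(f,[*m,.08][:3 if r is None else 2],loss='soft_l1',f_scale=.001)
    return s.x,np.sqrt(np.mean(s.fun**2))
def comps(mask,lo):
    cs,_=cv2.findContours(mask.astype(np.uint8),cv2.RETR_EXTERNAL,cv2.CHAIN_APPROX_NONE)
    return [c for c in cs if cv2.contourArea(c)>=lo]
def masks(im):
    hsv=cv2.cvtColor(im,cv2.COLOR_BGR2HSV);H,S,V=cv2.split(hsv)
    return ((H<18)&(S>90)&(V>40)),(V<52)&(S<120)
def rimedge(n,im,c,z,r0,r1,sgn=0):
    g=cv2.GaussianBlur(cv2.cvtColor(im,cv2.COLOR_BGR2GRAY).astype(np.float32),(3,3),0)
    R=np.arange(r0,r1,.0004);out=[]
    for a in np.arange(0,2*np.pi,.05):
        P=np.c_[c[0]+R*np.cos(a),c[1]+R*np.sin(a),np.full(len(R),z)]
        m=proj(n,P).astype(np.float32)
        v=cv2.remap(g,m[:,:1],m[:,1:],cv2.INTER_LINEAR)[:,0]
        d=np.gradient(v);d=d*sgn if sgn else abs(d)
        k=d.argmax();out.append([*P[k,:2],d[k]])
    return np.array(out)
E
python3 - <<'E'
from h import *
np.set_printoptions(precision=4,suppress=True)
W={'top':dict(l=(409,282),c=(236,247)),'scene':dict(l=(213,260),c=(397,235))}
for n in W:
    im=cv2.imread(f"pics/{n}0.png");cop,dk=masks(im)
    x,y=W[n]['l'];Q=np.zeros(cop.shape,bool);Q[y-48:y+48,x-50:x+50]=1
    c=max(comps(cop&Q,500),key=cv2.contourArea);hull=cv2.convexHull(c).reshape(-1,2)
    print(n,'lid disc',circ(ray(n,hull,.046)))
    for d in comps(dk&Q,40):
        P=ray(n,d.reshape(-1,2),.08).astype(np.float32)
        print('  dark',cv2.moments(d)['m00'],d.reshape(-1,2).mean(0),cv2.minAreaRect(P*1000))
    x,y=W[n]['c'];Q[:]=0;Q[y-60:y+60,x-60:x+60]=1
    for d in comps(dk&Q,40):
        P=ray(n,d.reshape(-1,2),.088).astype(np.float32)
        print('  casdark',cv2.moments(d)['m00'],d.reshape(-1,2).mean(0),cv2.minAreaRect(P*1000))
E
```

```text
top lid disc (array([ 0.4747, -0.2623,  0.0797]), np.float64(0.00036486534612484203))
  dark 166.0 [411.8125 281.0312] ((473.8211975097656, -262.00360107421875), (74.38390350341797, 17.77877426147461), 59.66994094848633)
  casdark 161.0 [216.0556 278.6481] ((489.2884521484375, 204.12710571289062), (57.147945404052734, 20.632747650146484), 60.20065689086914)
  casdark 66.0 [210.4697 243.9545] ((573.40478515625, 217.76515197753906), (16.317169189453125, 63.279258728027344), 78.0702133178711)
  casdark 126.0 [254.34 216.1 ] ((639.4517211914062, 113.02751159667969), (57.45218276977539, 19.12337875366211), 55.56959915161133)
scene lid disc (array([ 0.4865, -0.264 ,  0.0812]), np.float64(0.0013993324450772688))
  dark 189.0 [211.2317 250.0366] ((488.843505859375, -264.4243469238281), (78.0380859375, 29.01335906982422), 60.31474685668945)
  casdark 215.0 [393.0161 257.9194] ((645.2025146484375, 111.5082778930664), (55.70627975463867, 28.831865310668945), 56.93480682373047)
```

Run:
```python
from h import *
np.set_printoptions(precision=4,suppress=True)
o=[]
a=np.linspace(0,2*np.pi,120)
for n,(x,y) in dict(top=(409,282),scene=(213,260)).items():
    im=cv2.imread(f"pics/{n}0.png");k=8
    z=cv2.resize(im[y-45:y+45,x-48:x+48],None,fx=k/2,fy=k/2,interpolation=2)
    c=np.array([.4765,-.2625])
    for zz,col in((.046,(0,255,0)),(.026,(255,0,0))):
        p=proj(n,np.c_[c[0]+.082*np.cos(a),c[1]+.082*np.sin(a),a*0+zz])
        for q in p: cv2.circle(z,tuple(int(v) for v in (q-[x-48,y-45]+.5)*k/2),1,col,-1)
    o.append(z)
    V=manip.calibration(n)['view'];V=np.array(V);print(-V[:3,:3].T@V[:3,3])
cv2.imwrite("pics/ov.png",np.hstack(o))
```

```text
[0.3334 0.0061 1.3087]
[ 1.2528 -0.3009  1.0226]
```

View pics/ov.png

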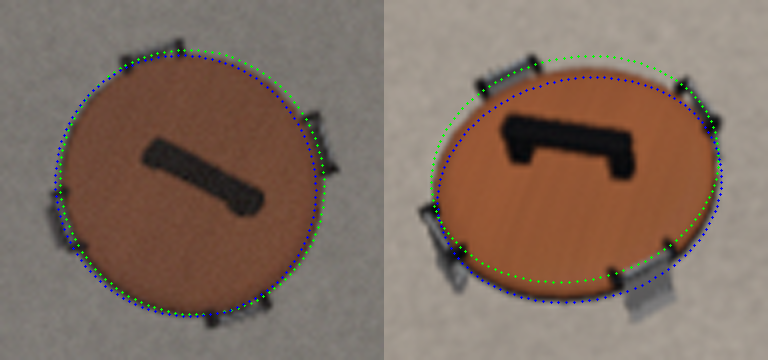

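Run:
```python
from h import *
np.set_printoptions(precision=4,suppress=True)
a=np.linspace(0,2*np.pi,150);o=[];k=4
for n,(x,y) in dict(top=(236,247),scene=(397,235)).items():
    im=cv2.imread(f"pics/{n}0.png")
    z=cv2.resize(im[y-45:y+45,x-48:x+48],None,fx=k,fy=k,interpolation=2)
    for nm,z0,r0,r1,re in(('in',.0955,.060,.076,None),('out',.092,.076,.090,None)):
        c=np.array([.5644,.1586])
        for _ in range(4):
            E=rimedge(n,im,c,z0,r0,r1);P=E[E[:,2]>np.percentile(E[:,2],25),:2]
            s,e=circ(P,re);c=s[:2]
        print(n,nm,s,e)
        p=proj(n,np.c_[c[0]+s[2]*np.cos(a),c[1]+s[2]*np.sin(a),a*0+z0])
        for q in p: cv2.circle(z,tuple(int(v) for v in (q-[x-48,y-45]+.5)*k),1,(0,255,0),-1)
    o.append(z)
cv2.imwrite("pics/ov2.png",np.hstack(o))
```

```text
top in [0.5571 0.1571 0.0719] 0.0038577747159703854
top out [0.5629 0.1577 0.081 ] 0.0018382197173434144
scene in [0.5692 0.1577 0.0675] 0.0024458653291494167
scene out [0.5634 0.1612 0.0829] 0.0036822868266871735
```

View pics/ov2.png

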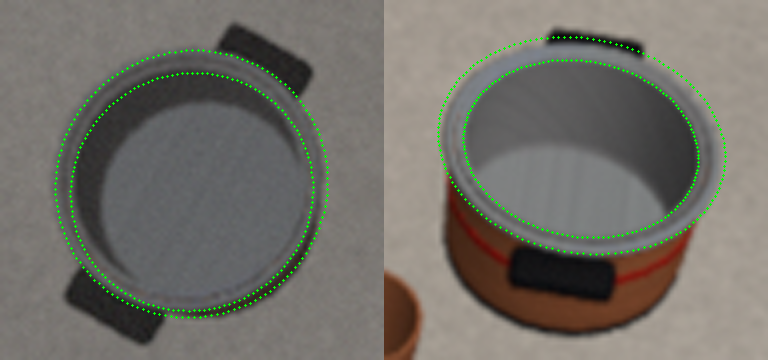

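```bash
python3 -m handwheel '[[[-0.40,-0.252,-0.03,0,0,0.82,0.0854],[-0.40,-0.252,-0.03,0,0,0.82,0.0854],[-0.40,-0.252,-0.03,0,0,0.82,0.0854],[-0.40,-0.252,-0.03,0,0,0.82,0.0854],[-0.40,-0.252,-0.03,0,0,0.82,0.0854],[-0.40,-0.252,-0.03,0,0,0.82,0.0854],[-0.40,-0.252,-0.03,0,0,0.82,0.0854],[-0.40,-0.252,-0.03,0,0,0.82,0.0854]]]'
cat >> h.py <<'E'
from scipy.spatial.transform import Rotation as Ro
def togo(p,yaw):  # yaw (deg, mod 180) of tool y; prints tool-frame shift & turn keeping z down
    s=manip.get_obs();R=Ro.from_quat(s['ee_rot'])
    d=R.inv().apply(np.array(p)-s['position'])
    y=R.as_matrix()[:,1];cur=np.degrees(np.arctan2(y[1],y[0]))
    e=(yaw-cur+90)%180-90
    T=Ro.from_euler('z',yaw if abs((yaw-cur+180)%360-180)<90 else yaw+180,degrees=True).as_matrix()@np.array([[0,1,0],[1,0,0],[0,0,-1.]]) 
    # columns: tool x=(0,1,0)rot? build: y->(1,0,0), z->(0,0,-1), x=y cross z
    rv=(R.inv()*Ro.from_matrix(T)).as_rotvec()
    print('t',s['clock'],'pos',s['position'],'yaw',cur,'shift',d,'turn',rv,'F',s['ft_force'],'w',s['grip_width'])
E
python3 -c "
from h import *
np.set_printoptions(precision=4,suppress=True)
togo([.476,-.2645,.20],-30.3)"
```

```text
clock: 1.1
position: [0.502, 0.2175, 0.2614]
ee_rot: [0.547, 0.837, -0.0, 0.0]
ft_force: [-0.6, 0.6, 0.4]
grip_width: 1.001
t 1.1 pos [0.502  0.2175 0.2614] yaw 23.63309767289086 shift [-0.4311 -0.217   0.0616] turn [0.0004 0.0005 0.9413] F [-0.5615  0.6078  0.3542] w 1.0010875827483163
```

```bash
python3 -m handwheel '[[[-0.431,-0.217,0.061,0,0,0.941,0.0854],[-0.431,-0.217,0.061,0,0,0.941,0.0854],[-0.431,-0.217,0.061,0,0,0.941,0.0854],[-0.431,-0.217,0.061,0,0,0.941,0.0854],[-0.431,-0.217,0.061,0,0,0.941,0.0854],[-0.431,-0.217,0.061,0,0,0.941,0.0854],[-0.431,-0.217,0.061,0,0,0.941,0.0854],[-0.431,-0.217,0.061,0,0,0.941,0.0854]]]'
python3 -c "
from h import *
np.set_printoptions(precision=4,suppress=True)
togo([.476,-.2645,.056],-30.3)
for n in('top','scene'): cv2.imwrite(f'pics/{n}1.png',manip.camera(n))
a=cv2.imread('pics/top1.png')[200:360,310:490];b=cv2.imread('pics/scene1.png')[150:310,120:300]
cv2.imwrite('pics/z3.png',cv2.resize(np.hstack([a,b]),None,fx=2.2,fy=2.2,interpolation=2))
print(proj('top',[.476,-.2645,.08])-[310,200],proj('scene',[.476,-.2645,.08])-[120,150])"
```

```text
clock: 2.1
position: [0.4752, -0.2635, 0.2]
ee_rot: [0.867, 0.499, -0.0, 0.0]
ft_force: [0.9, 0.1, 0.2]
grip_width: 1.0
t 2.1 pos [ 0.4752 -0.2635  0.2   ] yaw -30.15047220030878 shift [-0.0004  0.0012  0.144 ] turn [0.     0.0001 0.0026] F [0.9151 0.1129 0.1861] w 0.9995820053246888
[[102.3843  80.2398]] [[89.5544 96.5451]]
```

View pics/z3.png

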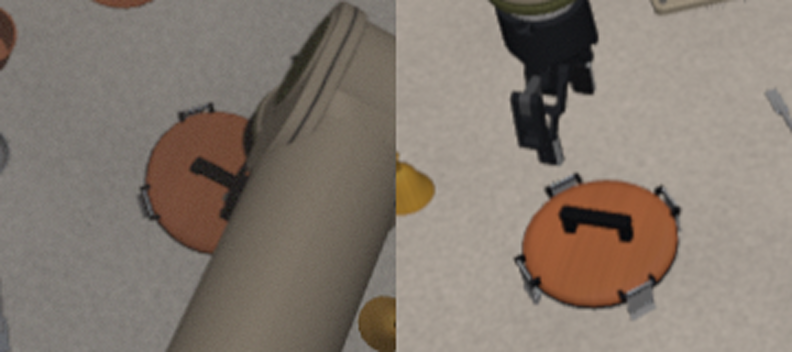

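```bash
python3 -m handwheel '[[[0,0.001,0.04,0,0,0,0.0854],[0,0.001,0.08,0,0,0,0.0854],[0,0.001,0.12,0,0,0,0.0854],[0,0.001,0.146,0,0,0,0.0854],[0,0.001,0.146,0,0,0,0.0854]]]' 60
python3 -c "
from h import *
np.set_printoptions(precision=4,suppress=True)
togo([.476,-.2645,.054],-30.3)
for n in('scene',): cv2.imwrite(f'pics/{n}2.png',manip.camera(n))
b=cv2.imread('pics/scene2.png')[170:310,140:300]
cv2.imwrite('pics/z4.png',cv2.resize(b,None,fx=4,fy=4,interpolation=2))"
```

```text
clock: 2.82
position: [0.4756, -0.2605, 0.0526]
ee_rot: [0.866, 0.5, -0.001, -0.001]
ft_force: [-0.3, 0.0, 0.5]
grip_width: 1.001
t 2.825 pos [ 0.4756 -0.2605  0.0526] yaw -30.05500846603437 shift [-0.0033  0.0023 -0.0014] turn [-0.004   0.001   0.0043] F [-0.3387  0.0311  0.5141] w 1.0011044086557106
```

View pics/z4.png

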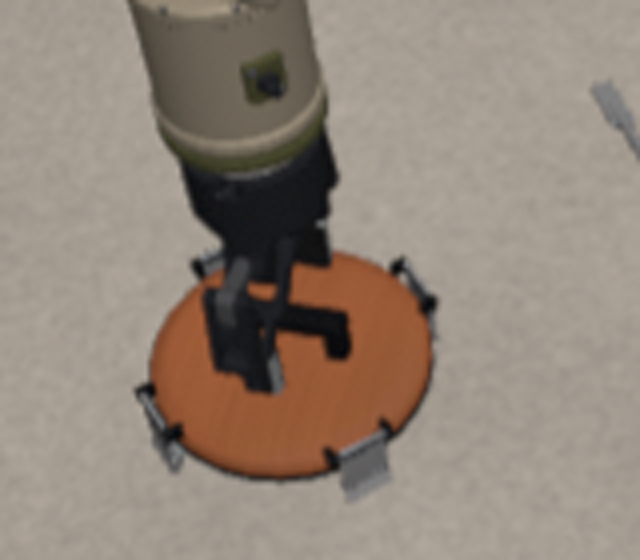

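```bash
python3 -m handwheel '[[[-0.003,0.001,0,0,0,0,0.0854],[-0.003,0.001,0,0,0,0,0.0],[-0.003,0.001,0,0,0,0,0.0],[-0.003,0.001,0,0,0,0,0.0],[-0.003,0.001,0,0,0,0,0.0],[-0.003,0.001,0,0,0,0,0.0],[-0.003,0.001,0,0,0,0,0.0],[-0.003,0.001,0,0,0,0,0.0]]]' 60
```

```text
clock: 3.88
position: [0.4763, -0.2646, 0.0544]
ee_rot: [0.866, 0.499, 0.0, -0.0]
ft_force: [-2.1, 2.8, 4.3]
grip_width: 0.172
```

```bash
python3 -c "
from h import *
np.set_printoptions(precision=4,suppress=True)
togo([.476,-.2645,.054],-30.3)
for n in('scene',): cv2.imwrite(f'pics/{n}3.png',manip.camera(n))
b=cv2.imread('pics/scene3.png')[170:310,140:300]
cv2.imwrite('pics/z5.png',cv2.resize(b,None,fx=4,fy=4,interpolation=2))"
```

```text
t 3.875 pos [ 0.4763 -0.2646  0.0544] yaw -30.08024194635017 shift [-0.0001 -0.0003  0.0004] turn [-0.0001 -0.0003  0.0038] F [-2.0825  2.8309  4.29  ] w 0.1718072864609997
```

View pics/z5.png

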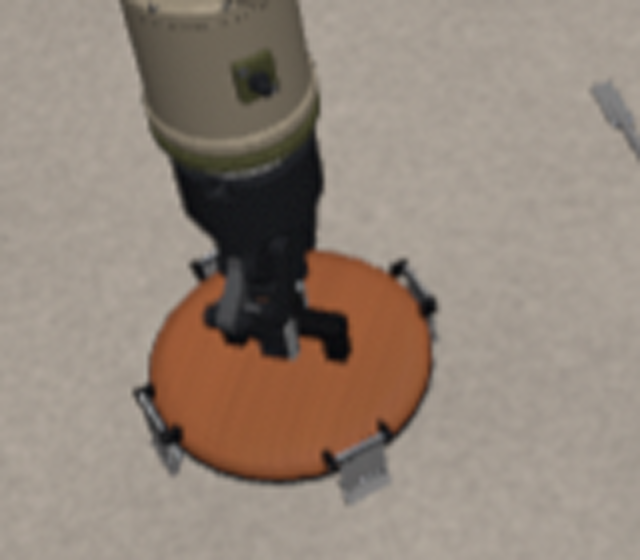

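```bash
python3 -m handwheel '[[[0,0,-0.01,0,0,0,0],[0,0,-0.03,0,0,0,0],[0,0,-0.06,0,0,0,0],[0,0,-0.095,0,0,0,0],[0,0,-0.13,0,0,0,0],[0,0,-0.155,0,0,0,0],[0,0,-0.165,0,0,0,0],[0,0,-0.166,0,0,0,0]]]' 80
python3 -c "
from h import *
np.set_printoptions(precision=4,suppress=True)
togo([.565,.158,.22],-31.5)
for n in('scene',): cv2.imwrite(f'pics/{n}4.png',manip.camera(n))
b=cv2.imread('pics/scene4.png')[70:310,100:340]
cv2.imwrite('pics/z6.png',cv2.resize(b,None,fx=2,fy=2,interpolation=2))"
```

```text
clock: 4.92
position: [0.4762, -0.2646, 0.2202]
ee_rot: [0.866, 0.499, 0.0, 0.0]
ft_force: [0.1, -0.5, -2.3]
grip_width: 0.173
t 4.925 pos [ 0.4762 -0.2646  0.2202] yaw -30.081005364374143 shift [ 0.4102 -0.135   0.0003] turn [ 0.0001 -0.0002  0.0248] F [ 0.094  -0.5283 -2.3439] w 0.17304335530603182
```

View pics/z6.png

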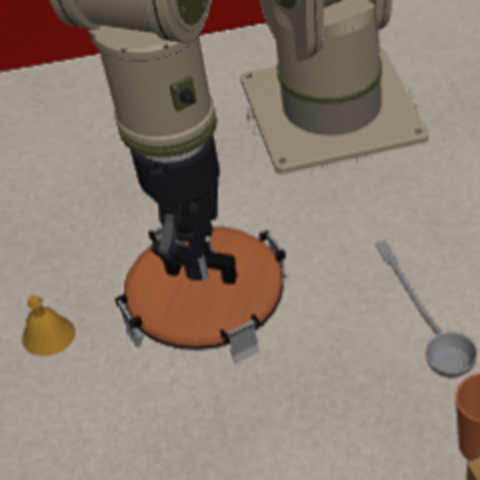

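```bash
python3 -m handwheel '[[[0.01,-0.003,0,0,0,0,0],[0.03,-0.01,0,0,0,0,0],[0.06,-0.02,0,0,0,0,0],[0.095,-0.031,0,0,0,0,0],[0.13,-0.043,0,0,0,0,0],[0.165,-0.054,0,0,0,0,0],[0.20,-0.066,0,0,0,0,0],[0.235,-0.077,0,0,0,0,0]]]' 80; python3 -m handwheel '[[[0.035,-0.011,0,0,0,0.01,0],[0.07,-0.023,0,0,0,0.025,0],[0.105,-0.035,0,0,0,0.025,0],[0.135,-0.045,0,0,0,0.025,0],[0.157,-0.053,0,0,0,0.025,0],[0.17,-0.057,0,0,0,0.025,0],[0.175,-0.058,0,0,0,0.025,0],[0.175,-0.058,0,0,0,0.025,0]]]'
python3 -c "
from h import *
np.set_printoptions(precision=4,suppress=True)
togo([.565,.158,.22],-31.5)
for n in('top','scene',): cv2.imwrite(f'pics/{n}5.png',manip.camera(n))
a=cv2.imread('pics/top5.png')[160:340,150:330];b=cv2.imread('pics/scene5.png')[130:310,300:480]
cv2.imwrite('pics/z7.png',cv2.resize(np.hstack([a,b]),None,fx=2.2,fy=2.2,interpolation=2))"
```

```text
clock: 5.98
position: [0.527, -0.0207, 0.2194]
ee_rot: [0.866, 0.5, -0.001, -0.0]
ft_force: [0.6, 0.7, -2.1]
grip_width: 0.172
clock: 6.98
position: [0.5651, 0.157, 0.2202]
ee_rot: [0.873, 0.488, -0.0, 0.0]
ft_force: [0.5, 0.2, -3.0]
grip_width: 0.168
t 6.975 pos [0.5651 0.157  0.2202] yaw -31.56208925945589 shift [ 0.0008 -0.0005  0.0002] turn [ 0.0002  0.0003 -0.0011] F [ 0.5261  0.1595 -3.012 ] w 0.16836923355724
```

View pics/z7.png

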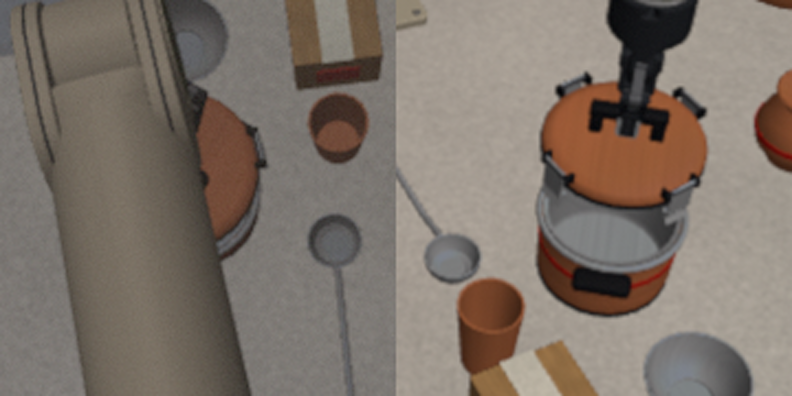

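```bash
python3 -m handwheel '[[[0.001,0,0.01,0,0,0,0],[0.001,0,0.025,0,0,0,0],[0.001,0,0.04,0,0,0,0],[0.001,0,0.052,0,0,0,0],[0.001,0,0.06,0,0,0,0],[0.001,0,0.062,0,0,0,0],[0.001,0,0.062,0,0,0,0]]]'
python3 -c "
from h import *
np.set_printoptions(precision=4,suppress=True)
togo([.565,.158,.158],-31.5)
for n in('top','scene',): cv2.imwrite(f'pics/{n}6.png',manip.camera(n))
a=cv2.imread('pics/top6.png')[190:310,180:300];b=cv2.imread('pics/scene6.png')[150:290,340:460]
cv2.imwrite('pics/z8.png',cv2.resize(b,None,fx=4.2,fy=4.2,interpolation=2))"
```

```text
clock: 7.95
position: [0.5656, 0.1587, 0.1585]
ee_rot: [0.873, 0.489, 0.0, 0.0]
ft_force: [0.8, 0.2, -2.5]
grip_width: 0.17
t 7.95 pos [0.5656 0.1587 0.1585] yaw -31.51503960085698 shift [-0.0009 -0.0002  0.0005] turn [ 0.0002 -0.0004 -0.0003] F [ 0.7544  0.17   -2.4898] w 0.16986028341408257
```

View pics/z8.png

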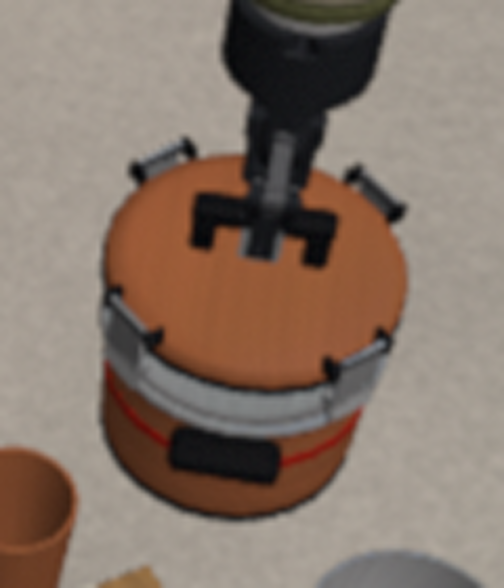

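Run:
```python
from h import *
a=np.linspace(0,2*np.pi,400);k=5
im=cv2.imread('pics/scene6.png');x0,y0=355,180
z=cv2.resize(im[y0:y0+100,x0:x0+90],None,fx=k,fy=k,interpolation=2)
im0=cv2.imread('pics/scene0.png')
w=cv2.resize(im0[y0:y0+100,x0:x0+70],None,fx=k,fy=k,interpolation=2); w=cv2.resize(im0[190:290,355:445],None,fx=k,fy=k,interpolation=2)
def dr(I,c,r,zz,col,o):
    for q in proj('scene',np.c_[c[0]+r*np.cos(a),c[1]+r*np.sin(a),a*0+zz]): cv2.circle(I,tuple(int(v) for v in (q-o+.5)*k),0,col,-1)
dr(z,(.5656,.1587),.082,.130,(0,255,0),[x0,y0])
dr(z,(.5656,.1587),.082,.150,(255,255,0),[x0,y0])
for I,o in((z,[x0,y0]),(w,[355,190])):
    C=(.5655,.158)
    dr(I,C,.0805,.092,(255,0,0),o);dr(I,C,.068,.0945,(255,0,0),o);dr(I,C,.0745,.002,(255,0,255),o)
cv2.imwrite('pics/z9.png',np.hstack([z[:,:400],w[:,:400]]))
```

```text
(no output)
```

View pics/z9.png

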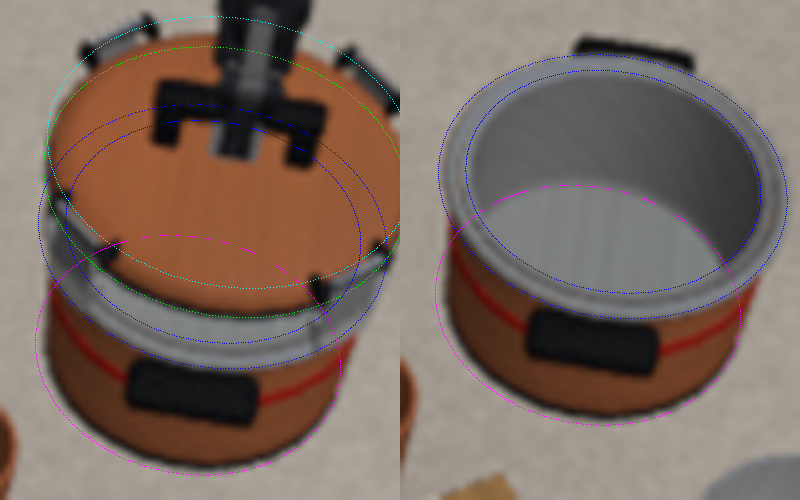

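```bash
python3 -m handwheel '[[[0,0,0.005,0,0,0,0],[0,0,0.01,0,0,0,0],[0,0,0.015,0,0,0,0],[0,0,0.018,0,0,0,0],[0,0,0.02,0,0,0,0],[0,0,0.021,0,0,0,0],[0,0,0.0215,0,0,0,0]]]'
python3 -c "
from h import *
np.set_printoptions(precision=4,suppress=True)
togo([.565,.158,.136],-31.5)
for n in('scene',): cv2.imwrite(f'pics/{n}7.png',manip.camera(n))
b=cv2.imread('pics/scene7.png')[150:290,340:460]
cv2.imwrite('pics/z10.png',cv2.resize(b,None,fx=4.2,fy=4.2,interpolation=2))"
```

```text
clock: 8.93
position: [0.5656, 0.159, 0.137]
ee_rot: [0.872, 0.489, 0.0, -0.0]
ft_force: [-1.5, 1.8, -0.5]
grip_width: 0.164
t 8.925 pos [0.5656 0.159  0.137 ] yaw -31.500223796842032 shift [-0.0012  0.0001  0.001 ] turn [-0.0001 -0.0007 -0.    ] F [-1.5201  1.7624 -0.4854] w 0.1641483662294095
```

View pics/z10.png

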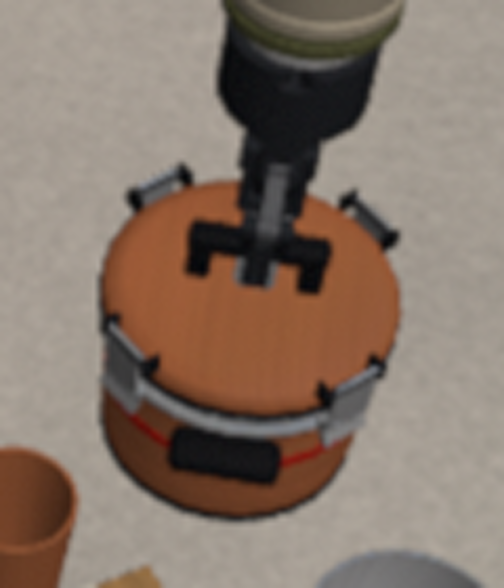

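```bash
python3 -m handwheel '[[[0,-0.001,0.0005,0,0,0,0],[0,-0.001,0.0005,0,0,0,0],[0,-0.001,0.0005,0,0,0,0]]]'
```

```text
clock: 9.35
position: [0.5648, 0.1593, 0.1365]
ee_rot: [0.873, 0.489, 0.0, -0.0]
ft_force: [0.2, 2.2, 0.1]
grip_width: 0.168
```

```bash
python3 -m handwheel '[[[0.001,0,0.0,0,0,0,0],[0.001,0,0.0,0,0,0,0],[0.001,0,0.0,0,0,0,0]]]'; python3 -m handwheel '[[[0.001,0,0,0,0,0,0.03],[0.001,0,0,0,0,0,0.05],[0.001,0,0,0,0,0,0.0854],[0.001,0,0,0,0,0,0.0854],[0.001,0,0,0,0,0,0.0854],[0.001,0,0,0,0,0,0.0854],[0.001,0,0,0,0,0,0.0854]]]'
python3 -c "
from h import *
for n in('scene',): cv2.imwrite(f'pics/{n}8.png',manip.camera(n))
b=cv2.imread('pics/scene8.png')[150:290,340:460]
cv2.imwrite('pics/z11.png',cv2.resize(b,None,fx=4.2,fy=4.2,interpolation=2))"
```

```text
clock: 9.72
position: [0.5651, 0.1599, 0.1363]
ee_rot: [0.873, 0.488, -0.0, 0.0]
ft_force: [-0.3, 0.6, 1.1]
grip_width: 0.172
clock: 10.6
position: [0.5656, 0.1609, 0.1363]
ee_rot: [0.873, 0.489, 0.0, -0.0]
ft_force: [-0.2, -0.5, -0.1]
grip_width: 1.0
```

View pics/z11.png

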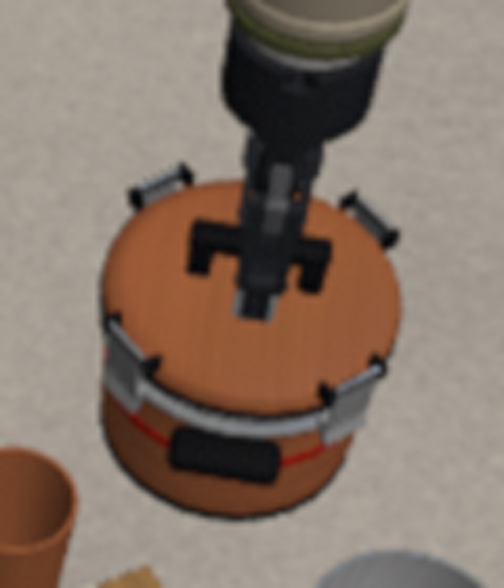

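```bash
python3 -m handwheel '[[[0,0,-0.02,0,0,0,0.0854],[0,0,-0.05,0,0,0,0.0854],[0,0,-0.06,0,0,0,0.0854],[0,0,-0.06,0,0,0,0.0],[0,0,-0.06,0,0,0,0.0],[0,0,-0.06,0,0,0,0.0],[0,0,-0.06,0,0,0,0.0],[0,0,-0.06,0,0,0,0.0]]]'
python3 -c "
from h import *
np.set_printoptions(precision=4,suppress=True)
togo([.565,.1597,.163],-31.5)
for n in('scene',): cv2.imwrite(f'pics/{n}9.png',manip.camera(n))
im=cv2.imread('pics/scene9.png');a=np.linspace(0,6.28,400);k=5;o=[355,170]
z=cv2.resize(im[170:280,355:450],None,fx=k,fy=k,interpolation=2)
for zz in(.1075,):
  for q in proj('scene',np.c_[.565+.082*np.cos(a),.1597+.082*np.sin(a),a*0+zz]): cv2.circle(z,tuple(int(v) for v in (q-o+.5)*k),0,(0,255,0),-1)
cv2.imwrite('pics/z12.png',z)"
```

```text
clock: 11.65
position: [0.5656, 0.1608, 0.1961]
ee_rot: [0.873, 0.489, -0.0, -0.0]
ft_force: [0.2, 0.4, 0.4]
grip_width: 0.004
t 11.65 pos [0.5656 0.1608 0.1961] yaw -31.512611509161747 shift [-0.0013  0.0001  0.0331] turn [-0.0002  0.0003 -0.0002] F [0.1947 0.4005 0.3611] w 0.0036285809009642587
```

View pics/z12.png

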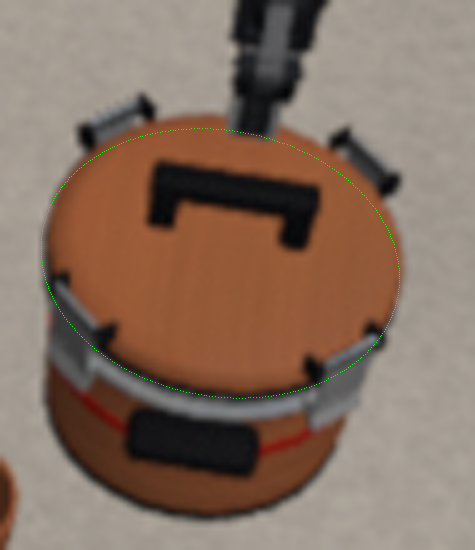

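```bash
python3 -c "
from h import *
np.set_printoptions(precision=4,suppress=True)
im=cv2.imread('pics/scene9.png');cop,dk=masks(im);Q=np.zeros(dk.shape,bool);Q[198:222,380:422]=1
for c in comps(dk&Q,30):
  P=ray('scene',c.reshape(-1,2),.1615)*1000
  print(c.reshape(-1,2).min(0),c.reshape(-1,2).max(0),cv2.minAreaRect(P.astype(np.float32)))
print(ray('scene',[[233/5-.5+355,187/5-.5+170-1.0],[152/5-.5+355,175/5+169.5-1],[318/5+354.5,199/5+169.5-1]],.1615), proj('scene',[.5656,.1608,.1615]))
"
```

```text
[385 203] [418 218] ((579.3577270507812, 152.3083953857422), (71.09449768066406, 35.55844497680664), 59.324859619140625)
[[0.567  0.1572]
 [0.5487 0.1262]
 [0.5856 0.1897]] [[402.3009 205.0907]]
```

```bash
python3 -m handwheel '[[[-0.001,0,0.015,0,0,0,0],[-0.001,0,0.025,0,0,0,0],[-0.001,0,0.031,0,0,0,0],[-0.001,0,0.033,0,0,0,0],[-0.001,0,0.033,0,0,0,0]]]'; python3 -m handwheel '[[[0,0,0.001,0,0,0,0],[0,0,0.002,0,0,0,0],[0,0,0.003,0,0,0,0],[0,0,0.004,0,0,0,0],[0,0,0.004,0,0,0,0]]]'
```

```text
clock: 12.32
position: [0.5652, 0.16, 0.1633]
ee_rot: [0.873, 0.489, 0.0, -0.0]
ft_force: [0.4, -0.2, 0.1]
grip_width: -0.001
clock: 12.95
position: [0.5661, 0.1603, 0.1606]
ee_rot: [0.873, 0.489, 0.001, 0.0]
ft_force: [-0.1, -0.1, 6.9]
grip_width: -0.002
```

Contact at z≈0.161. Press on in small steps.

```bash
python3 -m handwheel '[[[0,0,0.001,0,0,0,0],[0,0,0.002,0,0,0,0],[0,0,0.003,0,0,0,0],[0,0,0.004,0,0,0,0],[0,0,0.004,0,0,0,0]]]';python3 -c "
from h import *
cv2.imwrite('pics/scene10.png',manip.camera('scene'))
cv2.imwrite('pics/z13.png',cv2.resize(cv2.imread('pics/scene10.png')[170:280,355:450],None,fx=5,fy=5,interpolation=2))"
```

```text
clock: 13.58
position: [0.5657, 0.16, 0.1558]
ee_rot: [0.873, 0.488, 0.001, 0.0]
ft_force: [0.3, -0.6, 3.1]
grip_width: -0.002
```

View pics/z13.png

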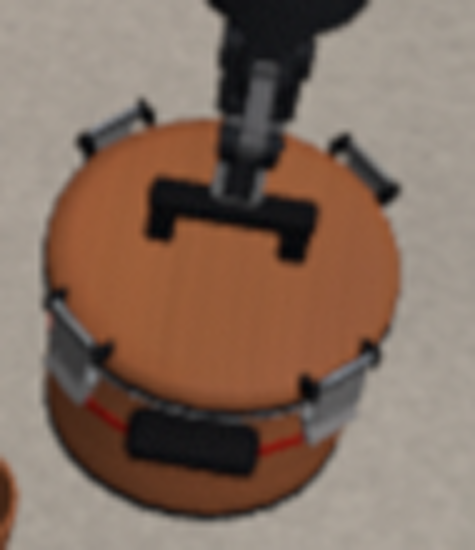

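```bash
python3 -m handwheel '[[[0,0,0.001,0,0,0,0],[0,0,0.002,0,0,0,0],[0,0,0.003,0,0,0,0],[0,0,0.004,0,0,0,0],[0,0,0.005,0,0,0,0],[0,0,0.005,0,0,0,0]]]'; python3 -m handwheel '[[[0,0,0.001,0,0,0,0],[0,0,0.002,0,0,0,0],[0,0,0.002,0,0,0,0]]]'
```

```text
clock: 14.38
position: [0.5649, 0.1599, 0.15]
ee_rot: [0.873, 0.488, -0.0, 0.0]
ft_force: [-0.0, -0.1, -0.3]
grip_width: 0.002
clock: 14.75
position: [0.5652, 0.16, 0.1496]
ee_rot: [0.873, 0.488, 0.0, -0.0]
ft_force: [-5.9, -1.5, 13.5]
grip_width: -0.002
```

```bash
python3 -m handwheel '[[[0,0,0.001,0,0,0,0],[0,0,0.0015,0,0,0,0],[0,0,0.0015,0,0,0,0]]]'; python3 -m handwheel '[[[0,0,-0.005,0,0,0,0],[0,0,-0.03,0,0,0,0],[0,0,-0.08,0,0,0,0],[0,0,-0.13,0,0,0,0],[0,0,-0.16,0,0,0,0],[0,0,-0.16,0,0,0,0],[0,0,-0.16,0,0,0,0]]]';python3 -c "
from h import *
cv2.imwrite('pics/scene11.png',manip.camera('scene'));cv2.imwrite('pics/top11.png',manip.camera('top'))
cv2.imwrite('pics/z14.png',cv2.resize(cv2.imread('pics/scene11.png')[170:280,355:450],None,fx=5,fy=5,interpolation=2))"
```

```text
clock: 15.12
position: [0.5653, 0.1599, 0.1495]
ee_rot: [0.873, 0.488, 0.001, -0.001]
ft_force: [-11.2, -3.7, 24.3]
grip_width: -0.001
clock: 16.0
position: [0.5648, 0.16, 0.3058]
ee_rot: [0.873, 0.489, -0.001, -0.0]
ft_force: [-0.8, 1.1, 0.4]
grip_width: 0.001
```

View pics/z14.png

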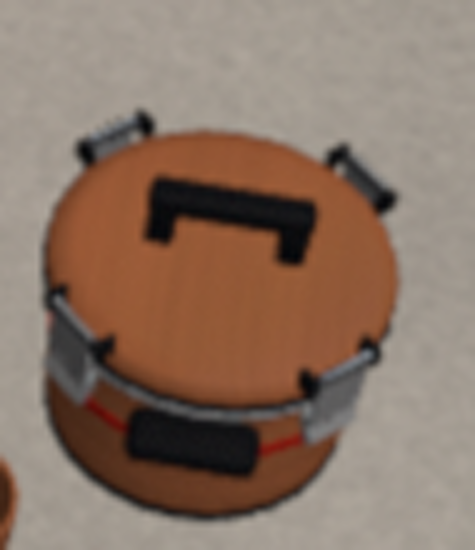

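View pics/scene11.png

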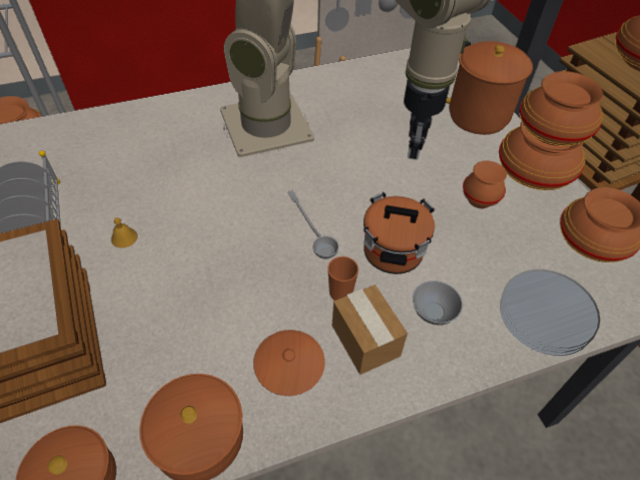

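Run:
```python
from h import *
np.set_printoptions(precision=2,suppress=True)
c=np.array([.5652,.1595]);th=np.radians(58.5)
a=cv2.cvtColor(cv2.imread('pics/scene9.png'),6);b=cv2.cvtColor(cv2.imread('pics/scene11.png'),6);d=cv2.cvtColor(cv2.imread('pics/scene10.png'),6)
def sh(A,B,P,z):
    x,y=np.round(proj('scene',[P[0],P[1],z])[0]).astype(int);w=6
    T=A[y-w:y+w+1,x-w:x+w+1].astype(np.float32)
    p=cv2.findTransformECC(T,B[y-w+3:y+w+1+3,x-w:x+w+1].astype(np.float32),np.eye(2,3,dtype=np.float32),cv2.MOTION_TRANSLATION,(3,200,1e-5),None,3)[1]
    return p[:,2]+[0,3]
for k,n in enumerate('abcd'):
    f=th+np.radians(45+90*k);P=c+.083*np.array([np.cos(f),np.sin(f)])
    e=proj('scene',[*P,.1035])[0]-proj('scene',[*P,.1155])[0]
    r=[]
    for B in(d,b):
        try: r.append(sh(a,B,P,.1175))
        except cv2.error: r.append('fail')
    print(n,np.round(proj('scene',[*P,.1175])[0]),'expect12',e,'mid,end',r)
for s in(-.03,.03):
    P=c+s*np.array([np.cos(th),np.sin(th)]);print('bar',proj('scene',[*P,.1495])[0]-proj('scene',[*P,.1615])[0],sh(a,b,P,.158))
```

```text
a [427. 204.] expect12 [-0.91  3.47] mid,end [array([0.19, 1.66]), array([-0.75,  3.31])]
b [377. 196.] expect12 [-0.53  3.49] mid,end [array([-1.15,  1.64]), array([-0.24,  3.12])]
c [370. 233.] expect12 [-0.5   3.41] mid,end [array([-0.19,  4.12]), array([-0.41,  2.59])]
d [423. 242.] expect12 [-0.93  3.39] mid,end [array([-1.27,  3.88]), array([-1.16,  2.86])]
bar [-0.65  3.66] [-0.24  3.4 ]
bar [-0.87  3.65] [-0.69  3.36]
```

```bash
python3 -m handwheel '[[[0,0.055,0.03,0,0,0,0],[0,0.055,0.09,0,0,0,0],[0,0.055,0.14,0,0,0,0],[0,0.055,0.17,0,0,0,0],[0,0.055,0.185,0,0,0,0],[0,0.055,0.185,0,0,0,0],[0,0.055,0.185,0,0,0,0]]]';python3 -c "
from h import *
cv2.imwrite('pics/scene12.png',manip.camera('scene'))
cv2.imwrite('pics/z15.png',cv2.resize(cv2.imread('pics/scene12.png')[150:280,345:460],None,fx=4.5,fy=4.5,interpolation=2))"
```

```text
clock: 16.98
position: [0.6128, 0.1314, 0.1232]
ee_rot: [0.873, 0.489, 0.001, 0.0]
ft_force: [0.5, -0.3, -0.7]
grip_width: -0.002
```

View pics/z15.png

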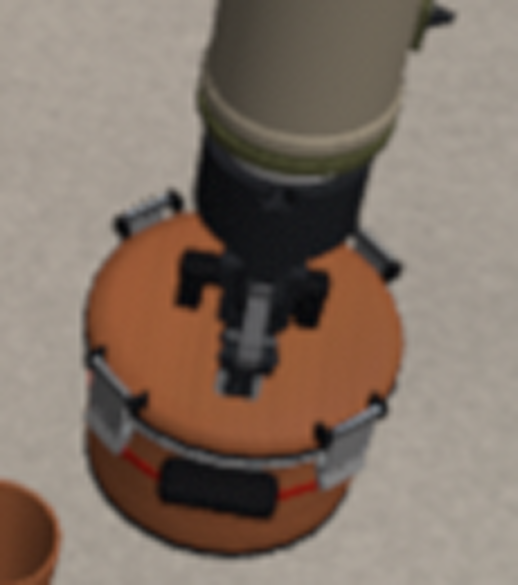

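Clear of the handle. Probe down in half-millimetre steps.

```bash
python3 -m handwheel '[[[0,0,0.003,0,0,0,0],[0,0,0.005,0,0,0,0],[0,0,0.006,0,0,0,0],[0,0,0.006,0,0,0,0]]]'; python3 -m handwheel '[[[0,0,0.0005,0,0,0,0],[0,0,0.001,0,0,0,0],[0,0,0.001,0,0,0,0]]]';python3 -m handwheel '[[[0,0,0.0005,0,0,0,0],[0,0,0.001,0,0,0,0],[0,0,0.001,0,0,0,0]]]'
```

```text
clock: 17.52
position: [0.612, 0.1313, 0.1158]
ee_rot: [0.873, 0.489, 0.0, -0.0]
ft_force: [-0.9, 0.1, 0.3]
grip_width: 0.004
clock: 17.9
position: [0.6121, 0.1313, 0.1157]
ee_rot: [0.873, 0.488, 0.0, -0.0]
ft_force: [-3.0, -0.3, 8.1]
grip_width: 0.004
clock: 18.27
position: [0.6122, 0.1313, 0.1156]
ee_rot: [0.873, 0.488, 0.0, -0.0]
ft_force: [-7.7, -1.8, 15.9]
grip_width: 0.002
```

```bash
python3 -m handwheel '[[[0,0,-0.02,0,0,0,0],[0,0,-0.06,0,0,0,0],[0,0,-0.06,0,0,0,0],[0,-0.05,-0.06,0,0,0,0],[0,-0.11,-0.06,0,0,0,0],[0,-0.11,-0.06,0,0,0,0],[0,-0.11,-0.03,0,0,0,0],[0,-0.11,-0.006,0,0,0,0]]]'; python3 -m handwheel '[[[0,0,0.003,0,0,0,0],[0,0,0.004,0,0,0,0],[0,0,0.004,0,0,0,0]]]'; python3 -m handwheel '[[[0,0,0.0005,0,0,0,0],[0,0,0.001,0,0,0,0],[0,0,0.001,0,0,0,0]]]'
```

```text
clock: 19.27
position: [0.5186, 0.1884, 0.1192]
ee_rot: [0.873, 0.488, 0.0, 0.0]
ft_force: [0.3, 0.2, -0.0]
grip_width: -0.002
clock: 19.65
position: [0.5187, 0.1888, 0.1166]
ee_rot: [0.873, 0.488, 0.001, -0.0]
ft_force: [-0.7, 0.2, 0.0]
grip_width: -0.003
clock: 20.02
position: [0.5185, 0.1889, 0.1156]
ee_rot: [0.873, 0.489, 0.0, -0.0]
ft_force: [-1.6, 0.1, 6.6]
grip_width: 0.007
```

```bash
python3 -m handwheel '[[[0,0,-0.02,0,0,0,0],[0,0,-0.06,0,0,0,0],[0,0,-0.11,0,0,0,0],[0,0,-0.16,0,0,0,0],[0,0,-0.18,0,0,0,0],[0,0,-0.18,0,0,0,0],[0,0,-0.18,0,0,0,0]]]'; python3 -c "
from h import *
cv2.imwrite('pics/scene13.png',manip.camera('scene'))
im=cv2.imread('pics/scene13.png');k=5;z=cv2.resize(im[170:280,355:450],None,fx=k,fy=k,interpolation=2);w=cv2.resize(cv2.imread('pics/scene11.png')[170:280,355:450],None,fx=k,fy=k,interpolation=2)
print(cv2.absdiff(cv2.imread('pics/scene0.png'),im)[190:480,0:360].max(2).mean(), manip.get_obs()['position'])
cv2.imwrite('pics/z16.png',np.hstack([z[:,:400],w[:,:400]]));cv2.imwrite('pics/s13.png',im)"
```

```text
clock: 20.9
position: [0.5178, 0.1887, 0.2936]
ee_rot: [0.873, 0.489, -0.001, -0.0]
ft_force: [-0.4, 0.4, -0.0]
grip_width: -0.001
4.448850574712644 [0.51769492 0.1886172  0.29341687]
```

View pics/z16.png

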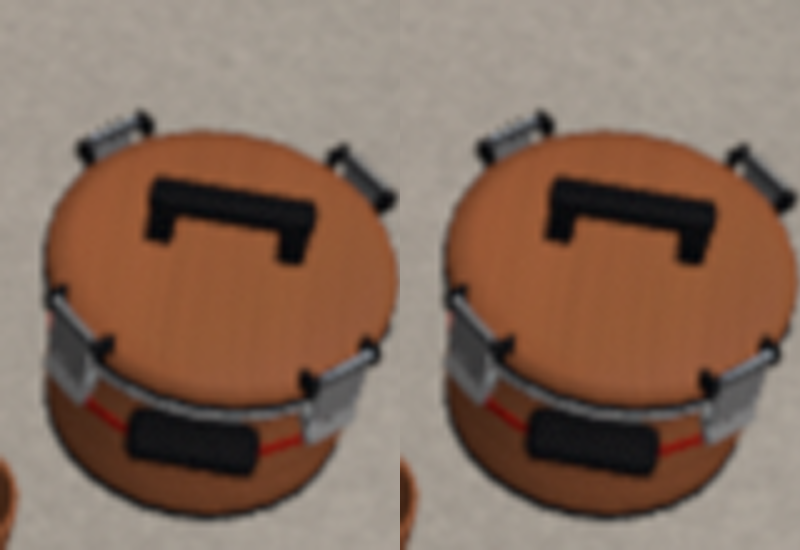

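The picture is the same before and after the probing. The lid is seated evenly, with both front arms clear of the ear, and the robot is clear.

```bash
python3 -c "
from workcell import manip
print(manip.hand_in())"
```

```text
the job is handed in; nothing more can be done
None
```

The lid is on the casserole and pressed home, and I handed the job in at about 21 s of the 51 s allowed; hand-in reports no verdict. I gripped the lid by its handle, set it on the rim with the arms clear of the ears, let go, and pressed it down with the shut fingertips.

**Last checks:**
- **Height at the handle:** under 24 N the bar top stopped firmly at z = 0.1495, exactly the home height.
- **Level:** I touched the disc 55 mm to either side of the handle. It stopped the fingertip at 0.1157 and 0.1156 m, against 0.1155 expected, so the lid is level in that direction.
- **Final picture:** the casserole is upright where it stood, the arms are clear of the ears, and the robot is clear of everything. I saw no other ware moved, though I did not measure their positions.

**Where checks disagreed or fell short:**
- **Travel seen by the camera:** image tracking showed 9–11 mm of downward travel at the arms instead of 12 mm. Two arms travelled less, which I put down to the lid leaning at the start, so I did the touch checks.
- **Sideways centring:** the camera estimates of the lid and casserole centres differed by 2–4 mm. I set the final position by the side forces while setting the lid down.
- **Clip arms:** I did not read their angles directly. That they snapped in is inferred from the heights, and from the resistance dropping to zero just before the firm stop.

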